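# Tare the balance through its guarded key well

## Task

The empty beaker is already standing on the laboratory balance and has to be tared. Push the grey sliding shutter by its black rib all the way across to its stop, from over the blue key to over the orange key, then reach a fingertip down into the uncovered well, press the sunken blue key fully down, keep it down for a good two seconds, and let go. Do not grasp or lift anything, do not press the orange key, and leave the beaker and the things round the balance where they stand.

Things in the scene. Friction and masses are not known exactly. Their poses are not given: they have to be found in the camera images.
- balance: Fixed white balance, 250 (its x) x 200 (its y) x 62 mm, turned by up to 0.35 rad. Origin: centre of its underside, on the bench top; +x points from the key deck in front to the round pan behind, +y to its left, z up. The flat deck is 55 mm above the bench; in it, at x = -85 mm, lie the wells of the blue key (y = -31 mm) and of the orange key (y = +31 mm).
- pan_top (a point): Centre of the upper face of the steel pan, 110 mm across, 62 mm above the bench, at (+45, 0) mm in the balance's frame.
- shutter (a joint): Travel of the shutter along the balance's +y in m: 0 = over the blue key's well, 0.062 = at its stop over the orange key's well, with the blue key's well entirely open. Starts anywhere from 0 to 0.010. Slides with about 1.5 N of friction, light damping, and stays where it is left.
- shutter_rib (a point): Middle of the top of the black rib on the grey shutter, pushed on its side towards the balance's +y. Rib 34 mm along x, 10 mm thick along y, top 21 mm above the deck, in the middle of the plate (49 x 56 mm, 4 mm thick, on the deck). The plate runs between rails 50 mm apart and end stops at y = +/-64.5 mm, all 5 mm high above the deck.
- tare_key (a joint): Depression of the blue tare key in m: 0 = up, 0.005 = fully down; sprung, about 1.2 N to start and 4.2 N fully down, springs back when let go.
- tare_key_top (a point): Centre of the top of the blue round tare key, 24 mm across, in the middle of a rectangular well 36 mm (balance x) by 42 mm (y) and 22 mm deep below the deck. When up, the key's top is 14 mm below the deck (41 mm above the bench). Moves down with the key.
- cal_key (a joint): Depression of the orange calibration key in m, made like the blue one: 0 = up, 0.005 = fully down. Not to be pressed.
- cal_key_top (a point): Centre of the top of the orange calibration key, in the other well, 62 mm from the blue key along the balance's +y.
- beaker: Loose clear 100 ml beaker, 53 x 57 x 66 mm, standing on the pan. Origin at the centre of its underside. To be left alone.
- tuning_bottle: Loose white bottle with white cap and green label band, 48 mm across, 101 mm tall, on the bench left of the balance; origin at the centre of its underside. Bystander.
- standard_bottle_1: Loose white bottle with blue cap, 48 mm across, 101 mm tall, on the bench left of the balance; origin at the centre of its underside. Bystander.
- tip_box: Pipette tip box, blue with a clear shut lid, 85 x 118 x 64 mm, loose on the bench right of the balance; origin at the centre of its underside. Bystander.
- marker_black: Loose black marker pen, 138 mm long, 14 mm thick, lying on the bench right of the balance; origin at the centre of its underside. Bystander.

How it is judged:
By the outcome, as a careful person would: the job done as asked, in the order asked, and still so for the second after the job is handed in, with the robot touching nothing.
It also fails if it takes over 48 s, if anything falls off the work surface, if the arm or the gripper's body presses on something with over 40 N, if the wrist force passes 120 N, or if a joint passes its speed limit or range.

## Robot

A 6-joint arm with a two-finger parallel gripper is mounted at the origin on a cart in front of the work surface, level with it; the furniture and walls round the work are solid. World frame = base frame: x ahead of the robot, y to its left, z up, the work surface at z = 0. Lengths are in m, angles in rad, forces in N, time in s.
With the tool pointing down it reaches from about 0.35 to 0.725 m from the base axis. Payload 4.3 kg.
Tool frame: the origin (TCP) lies on the centre line of the jaws, within the pads' length; the fingertips stand ctrl.tip_reach ahead of it and the grasp point (between the pads) lies 3 mm ahead of it (ctrl.tip_reach is the distance from the TCP to the fingertips, in m); z points along the fingers, x is the direction in which the jaws open and shut, and the axes are right-handed (so a half turn about z gives the same grasp; the last joint's range is limited). The gripper opens to 85 mm and grips with 20 to 120 N. Pads are 22 mm wide; open, the fingers measure 114 mm over their backs; the gripper's body (76 mm by 85 mm) begins 54 mm behind the grasp point. The pads swing forward as they close: fully open they stand 13 mm farther back than shut.
Start: joints at [-1.453, 0.377, 0.081, 1.274, 0, 1.46], TCP at [0.13, -0.56, 0.253] pointing down, gripper open.
Joint ranges: [-2.72, 2.72], [-0.84, 1.66], [-1.02, 1.22], [-1.77, 2.12], [-1.37, 1.28], [-3.14, 3.14]. Speed limits (rad/s): [2.57, 2.57, 3.14, 3.14, 3.14, 3.14].

## Interface

Orientations are given as a unit quaternion [w, x, y, z].
In Python, from cell import monitor, imaging, ctrl gives the robot as it stands.
- The arm moves only by the tool send_rows, never from a script. Its argument "plan" is a list of rows, each an object of numbers: "dx", "dy", "dz": the shift along the world's x, y, z in m; "yaw": the turn about the world's z in rad; "grip": the opening, from 0 (shut) to 1 (fully open). A call has 1 to 10 rows; each row is the pose to reach, as a shift and turn from the pose commanded when the call began; what a row does not reach only later rows make up. A row lasts 1/12 s, in which the tool goes at most 41.7 mm and 7.16 degrees, less where a joint would pass 70% of its speed; a pose out of reach is approached as far as the arm can. A call with a gripper value outside its range is refused whole. The fingers move at their own pace and stop on an object; "newtons" is the grip in N (left out, the last holds). Time passes only in rows, so rows that repeat a pose let the fingers close. It gives the time, the measured TCP pose, the force and the opening at its end, in the units of the state.
- monitor.get_obs(): the state, without advancing time (a new reading comes with each control period).
- imaging.get_image(name): name is "side" or "top"; returns a dict with "frame" (400x640x3 uint8, red, green, blue), "fx", "fy", "cx", "cy" (pixels), "T" (4x4, takes a point from camera to world coordinates). Camera axes: x right, y down, z forward; pixel columns grow to the right and rows downward; lengths in m; the calibration is good to about 2 mm. A picture is of the moment at which its call begins. There is no depth.
- ctrl.finish_job(): hands the job in, once; it reports no verdict.
Trained networks look in the newest picture that a camera, given by its name, has taken for a name from the list of things; names that differ only in an ending like _2 or _b are one class to them, and where a whole thing is asked for, a point or a joint stands for the part that bears it (a point fixed in the world has none). Each returns a list of dicts, best first, with "score" (0 to 1); they miss things now and then, are a little off and sometimes report something else, mostly with a low value. They report only what shows in the picture. A call takes as long as a camera call.
- imaging.look_for(camera, name): "uv" ([column, row] in pixels, amid what is visible of it).
- imaging.place_of(camera, name): "uv" ([column, row] in pixels: a listed point, or the origin of a listed thing).
The state is a dict: "clock": time; "q": joint angles; "joint_vel": joint speeds; "joint_efforts": joint torques, N m; "ee_pos": TCP position; "tcp_rot": TCP orientation; "contact_force": force on the tool from outside, world axes, zero at the start; "ft_torque": the same for the moment, N m; "opening": opening from 0.0 (shut) to 1.0 (fully open).
Only numpy, scipy, OpenCV 4.12 (cv2) and the standard library are available. Lean on these libraries where they do the work, as an engineer would, in place of code of your own. Each camera call takes 0.05 s, during which the arm holds its last target.

## Working session

There is one attempt and no reset: what is moved stays moved. The work goes in short steps, Python scripts to look and compute and a tool call to move; the robot and the scene stay as the last step left them, time stands still between calls to the robot, and variables do not carry over. Pictures are saved under pics/ and viewed, and the job is handed in when it is done.

Besides the shell and the picture viewer there is one more tool, called after "Emit:" as name([rows], argument=value, ...), one row to a line, values as JSON. send_rows: Moves the arm, as the interface text tells. Its arguments: {"type":"object","properties":{"plan":{"type":"array"},"newtons":{"type":"number"}},"required":["plan"]}

```bash
mkdir -p pics; cat > h.py <<'E'
import numpy as np,cv2
from cell import monitor,imaging,ctrl
def ray(im,uv):
    d=np.array([(uv[0]-im['cx'])/im['fx'],(uv[1]-im['cy'])/im['fy'],1.]);T=np.array(im['T'])
    return T[:3,3],T[:3,:3]@d
def onz(im,uv,z):
    o,d=ray(im,uv);return o+d*(z-o[2])/d[2]
def proj(im,p):
    T=np.linalg.inv(np.array(im['T']));c=T[:3,:3]@np.array(p)+T[:3,3]
    return np.array([im['fx']*c[0]/c[2]+im['cx'],im['fy']*c[1]/c[2]+im['cy']])
def save(im,n): cv2.imwrite('pics/'+n+'.png',im['frame'][:,:,::-1])
E
python3 - <<'E'
from h import *
o=monitor.get_obs();print(o['clock'],o['ee_pos'],o['tcp_rot'],o['opening'],ctrl.tip_reach)
Z={'shutter_rib':.076,'tare_key_top':.041,'cal_key_top':.041,'pan_top':.062,'balance':0}
for c in('side','top'):
    im=imaging.get_image(c);save(im,c+'0');print(c,np.round(im['T'],3).tolist(),im['fx'])
    for n,z in Z.items():
        for r in imaging.place_of(c,n)[:2]: print(n,np.round(r['uv'],1),round(r['score'],2),onz(im,r['uv'],z).round(4))
E
```

```text
0.0 [ 0.12978885 -0.55954664  0.25236826] [-6.99029743e-04  7.82894970e-01 -6.22153083e-01 -7.20115858e-04] 0.9997822448464939 0.022
side [[0.972, -0.146, 0.186, 0.33], [-0.236, -0.533, 0.812, -0.874], [-0.02, -0.833, -0.553, 0.714], [0.0, 0.0, 0.0, 1.0]] 472.1453095921455
shutter_rib [278.5 212.6] 0.77 [0.4373 0.0266 0.076 ]
tare_key_top [320.9 162.7] 0.35 [0.6036 0.291  0.041 ]
tare_key_top [280.9 208.9] 0.2 [0.4516 0.0902 0.041 ]
cal_key_top [281.8 209.2] 0.51 [0.4535 0.0883 0.041 ]
pan_top [331.2 205.5] 0.57 [0.5688 0.0421 0.062 ]
balance [313.5 223.7] 0.93 [0.5276 0.0626 0.    ]
top [[0.018, -0.991, 0.132, 0.389], [-1.0, -0.017, 0.01, 0.064], [-0.007, -0.133, -0.991, 1.025], [0.0, 0.0, 0.0, 1.0]] 414.2401969209066
cal_key_top [306.9 231.4] 0.66 [0.4459 0.0878 0.041 ]
pan_top [324. 177.] 0.66 [0.5737 0.0494 0.062 ]
balance [320.1 202.1] 0.77 [0.5218 0.0573 0.    ]
```

View pics/side0.png

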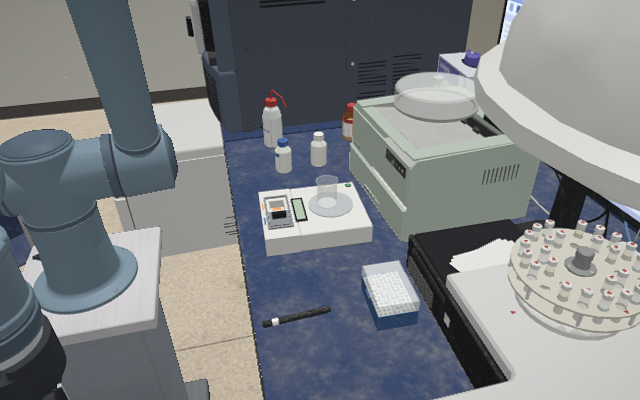

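View pics/top0.png

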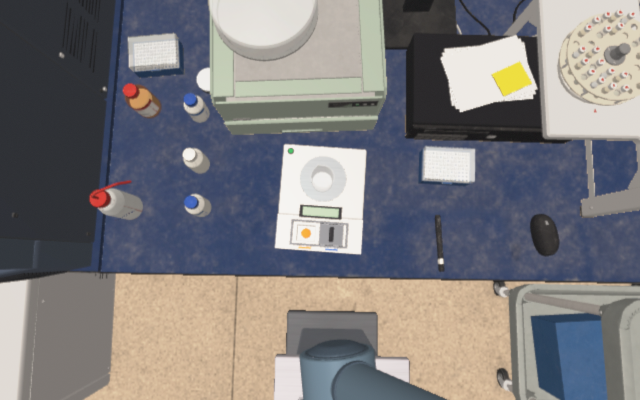

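The overview shows the balance near (0.52, 0.06). The orange key is uncovered at top-view (306,233), and the shutter with its black rib is at (332,234). I'll zoom in.

```bash
python3 - <<'E'
from h import *
a=cv2.imread('pics/top0.png')[135:265,260:380];cv2.imwrite('pics/top0z.png',cv2.resize(a,None,fx=4.6,fy=4.6,interpolation=cv2.INTER_CUBIC))
a=cv2.imread('pics/side0.png')[170:260,250:380];cv2.imwrite('pics/side0z.png',cv2.resize(a,None,fx=6,fy=6,interpolation=cv2.INTER_CUBIC))
E
```

```text
(no output)
```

View pics/top0z.png

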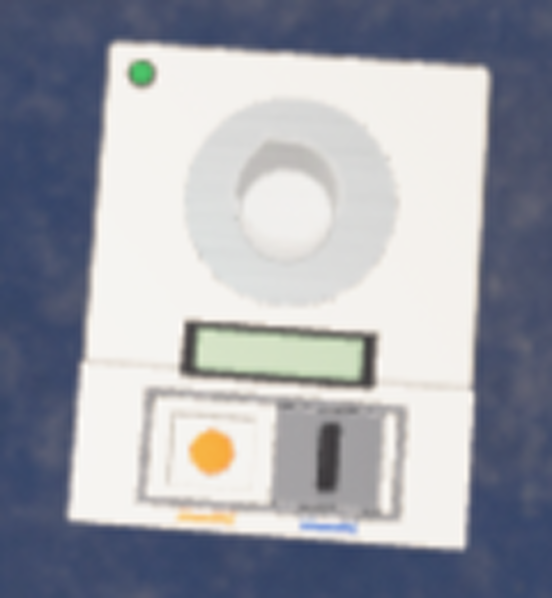

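View pics/side0z.png

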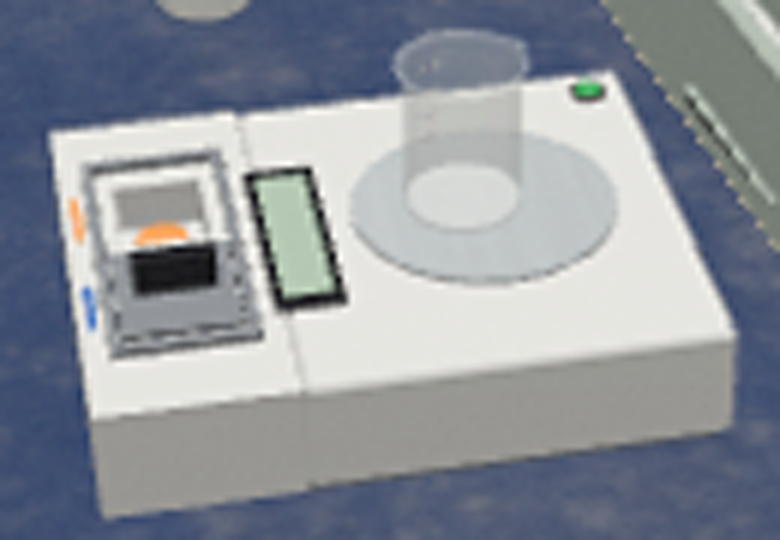

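```bash
cat > fit.py <<'E'
from h import *
from scipy.optimize import least_squares
tp=lambda a,b:np.array([a/4.6+260-.39,b/4.6+135-.39]); sd=lambda a,b:np.array([a/6+250-.42,b/6+170-.42])
P=[('top',tp(68,520),(-.125,.1,.055)),('top',tp(466,549),(-.125,-.1,.055)),('top',tp(212,452),(-.085,.031,.041)),('top',tp(292,203),(.045,0,.062)),
('side',sd(50,132),(-.125,.1,.055)),('side',sd(95,420),(-.125,-.1,.055)),('side',sd(485,207),(.045,0,.062)),
('top',tp(109,42),(.125,.1,.055)),('top',tp(490,67),(.125,-.1,.055)),('side',sd(612,72),(.125,.1,.055)),('side',sd(735,337),(.125,-.1,.055))]
ims={c:imaging.get_image(c) for c in('top','side')}
def W(x,p):
    c,s=np.cos(x[2]),np.sin(x[2]);return np.array([x[0]+c*p[0]-s*p[1],x[1]+s*p[0]+c*p[1],p[2]])
f=lambda x,Q:np.concatenate([proj(ims[c],W(x,p))-u for c,u,p in Q])
for nm,Q in(('all',P),('top',[q for q in P if q[0]=='top']),('side',[q for q in P if q[0]=='side'])):
    r=least_squares(lambda x:f(x,Q),[.52,.06,0],loss='soft_l1');print(nm,r.x.round(4));print(f(r.x,Q).reshape(-1,2).round(1).tolist())
    if nm=='all':X=r.x
def L(w):
    d=np.array(w[:2])-X[:2];c,s=np.cos(X[2]),np.sin(X[2]);return np.array([c*d[0]+s*d[1],-s*d[0]+c*d[1]])
for u in (tp(328,457),): print('rib top',L(onz(ims['top'],u,.076)))
print('rib side',L(onz(ims['side'],sd(173,252),.076)))
print('plate edges y',L(onz(ims['top'],tp(274,460),.059)),L(onz(ims['top'],tp(380,465),.059)))
print('rail frame',[L(onz(ims['top'],tp(*u),.06)).round(4).tolist() for u in((148,392),(406,408),(140,502),(398,520))])
for y in(-.031,.031):print('key',W(X,(-.085,y,.041)).round(4))
E
python3 fit.py
```

```text
all [ 0.5246  0.0549 -0.0533]
[[0.4, 0.4], [-0.2, 0.2], [0.1, 0.4], [-0.4, -0.0], [0.2, 0.3], [-0.4, -0.1], [0.0, -0.9], [0.2, 0.0], [0.4, 0.2], [0.7, -0.6], [1.0, -0.4]]
top [ 0.5251  0.055  -0.0529]
[[0.4, 0.2], [-0.3, -0.0], [0.0, 0.2], [-0.5, -0.2], [0.1, -0.1], [0.3, -0.0]]
side [ 0.5236  0.0539 -0.0544]
[[-0.1, 0.6], [-0.8, 0.2], [-0.3, -0.7], [0.5, -0.3], [0.7, -0.1]]
rib top [-0.08427535 -0.02744104]
rib side [-0.08540952 -0.0287267 ]
plate edges y [-0.08679752 -0.00083188] [-0.08552835 -0.05444201]
rail frame [[-0.057, 0.0654], [-0.0559, -0.0657], [-0.1127, 0.0651], [-0.1125, -0.0651]]
key [0.4381 0.0284 0.041 ]
key [0.4414 0.0904 0.041 ]
```

The fit agrees in both views (under 1 px): balance at (0.525, 0.055), yaw -0.053, shutter travel about 3 mm. I'll approach with the gripper shut and the jaw axis along the balance's y.

Emit:
send_rows([
  {"dx": 0.02, "dy": 0.026, "dz": 0, "yaw": -0.028, "grip": 0},
  {"dx": 0.04, "dy": 0.052, "dz": 0, "yaw": -0.056, "grip": 0},
  {"dx": 0.06, "dy": 0.078, "dz": 0, "yaw": -0.084, "grip": 0},
  {"dx": 0.08, "dy": 0.104, "dz": 0, "yaw": -0.112, "grip": 0},
  {"dx": 0.1, "dy": 0.13, "dz": 0, "yaw": -0.14, "grip": 0},
  {"dx": 0.12, "dy": 0.156, "dz": 0, "yaw": -0.168, "grip": 0},
  {"dx": 0.14, "dy": 0.182, "dz": 0, "yaw": -0.196, "grip": 0},
  {"dx": 0.16, "dy": 0.208, "dz": 0, "yaw": -0.224, "grip": 0},
  {"dx": 0.18, "dy": 0.234, "dz": 0, "yaw": -0.252, "grip": 0},
  {"dx": 0.2, "dy": 0.26, "dz": 0, "yaw": -0.282, "grip": 0},
], newtons=20)

```text
clock: 1.53
ee_pos: [0.3306, -0.2988, 0.2536]
tcp_rot: [-0.0, -0.687, 0.727, -0.0]
contact_force: [1.1, -0.5, 0.3]
opening: -0.002
```

Emit:
send_rows([
  {"dx": 0.011, "dy": 0.03, "dz": -0.01},
  {"dx": 0.022, "dy": 0.06, "dz": -0.02},
  {"dx": 0.033, "dy": 0.09, "dz": -0.03},
  {"dx": 0.044, "dy": 0.12, "dz": -0.04},
  {"dx": 0.055, "dy": 0.15, "dz": -0.05},
  {"dx": 0.066, "dy": 0.18, "dz": -0.06},
  {"dx": 0.077, "dy": 0.21, "dz": -0.075},
  {"dx": 0.088, "dy": 0.24, "dz": -0.09},
  {"dx": 0.099, "dy": 0.27, "dz": -0.1},
  {"dx": 0.105, "dy": 0.288, "dz": -0.11},
])

```text
invalid input
```

```bash
python3 - <<'E'
from h import *
o=monitor.get_obs();p=np.array(o['ee_pos']);print(o['clock'],p,o['contact_force'])
for c in('side','top'):
    im=imaging.get_image(c);save(im,c+'1')
    u=proj(im,p+[0,0,-.022]);print(c,u)
    a=im['frame'][:,:,::-1].copy();cv2.circle(a,tuple(int(round(v)) for v in u),1,(0,0,255),-1)
    x,y=(240,140);a=a[y:y+110,x:x+150];cv2.imwrite(f'pics/{c}1z.png',cv2.resize(a,None,fx=5,fy=5,interpolation=cv2.INTER_CUBIC))
E
```

```text
1.5333 [ 0.33057491 -0.298816    0.25356271] [ 1.06763269 -0.50024641  0.30347802]
side [238.49067841 258.56928837]
top [509.90548601 290.7780416 ]
```

View pics/side1z.png

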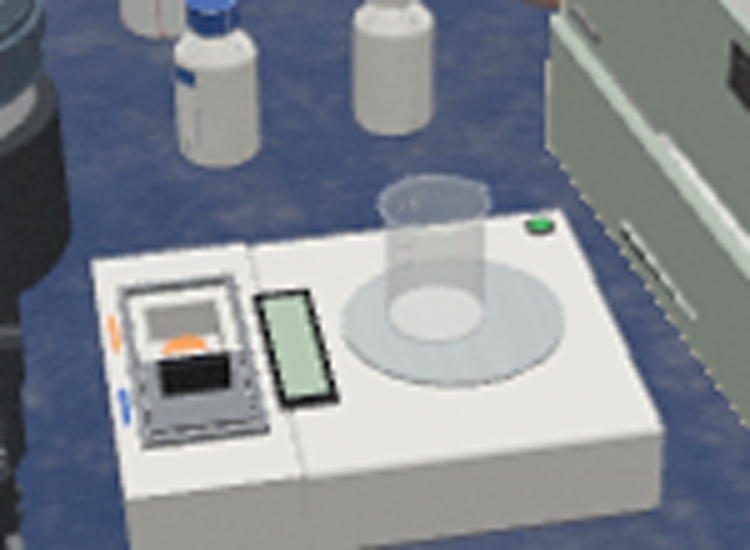

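View pics/top1z.png

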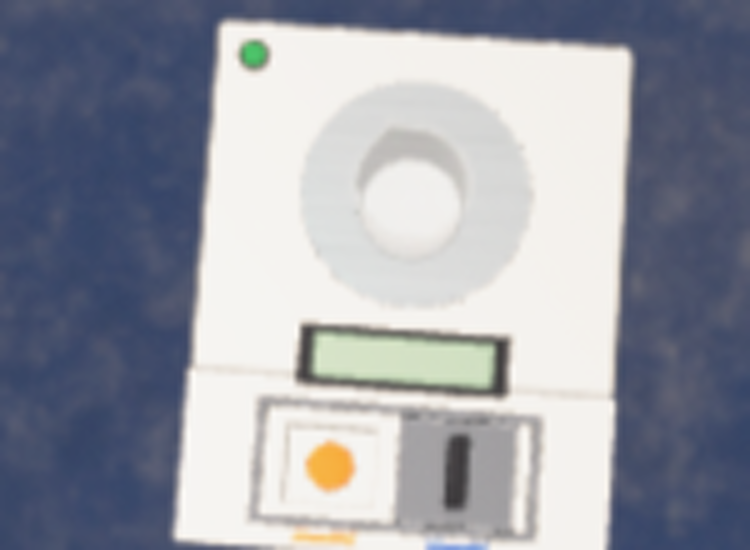

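The move was refused, and the pictures show the scene unchanged. I'll send all the fields this time.

Emit:
send_rows([
  {"dx": 0.011, "dy": 0.03, "dz": -0.01, "yaw": 0, "grip": 0},
  {"dx": 0.022, "dy": 0.06, "dz": -0.02, "yaw": 0, "grip": 0},
  {"dx": 0.033, "dy": 0.09, "dz": -0.03, "yaw": 0, "grip": 0},
  {"dx": 0.044, "dy": 0.12, "dz": -0.04, "yaw": 0, "grip": 0},
  {"dx": 0.055, "dy": 0.15, "dz": -0.05, "yaw": 0, "grip": 0},
  {"dx": 0.066, "dy": 0.18, "dz": -0.06, "yaw": 0, "grip": 0},
  {"dx": 0.077, "dy": 0.21, "dz": -0.075, "yaw": 0, "grip": 0},
  {"dx": 0.088, "dy": 0.24, "dz": -0.09, "yaw": 0, "grip": 0},
  {"dx": 0.099, "dy": 0.27, "dz": -0.1, "yaw": 0, "grip": 0},
  {"dx": 0.105, "dy": 0.288, "dz": -0.11, "yaw": 0, "grip": 0},
], newtons=20)

```text
clock: 2.47
ee_pos: [0.4356, -0.0104, 0.1428]
tcp_rot: [0.0, -0.688, 0.725, -0.0]
contact_force: [0.1, -0.1, -0.3]
opening: 0.001
```

```bash
cat > look.py <<'E'
from h import *
import sys
n=sys.argv[1]
o=monitor.get_obs();p=np.array(o['ee_pos']);print(o['clock'],p.round(4),np.round(o['contact_force'],2),o['opening'])
X=[.5246,.0549,-.0533];d=p[:2]-X[:2];c,s=np.cos(X[2]),np.sin(X[2]);print('local',(c*d[0]+s*d[1]).round(4),(-s*d[0]+c*d[1]).round(4),'tip z',(p[2]-.022).round(4))
for c in('side','top'):
    im=imaging.get_image(c)
    u=proj(im,p+[0,0,-.022]);print(c,u.round(1))
    a=im['frame'][:,:,::-1].copy();x,y=(240,140) if c=='side' else (255,155)
    a=cv2.resize(a[y:y+110,x:x+150],None,fx=5,fy=5,interpolation=cv2.INTER_CUBIC);cv2.circle(a,tuple(int(round(v)) for v in (u-[x,y]+.5)*5),3,(0,0,255),-1)
    cv2.imwrite(f'pics/{c}{n}z.png',a)
E
python3 look.py 2
```

```text
2.4667 [ 0.4356 -0.0104  0.1428] [ 0.11 -0.13 -0.35] 0.0012211112429154616
local -0.0854 -0.07 tip z 0.1208
side [279.1 205.6]
top [351.1 234.8]
```

View pics/side2z.png

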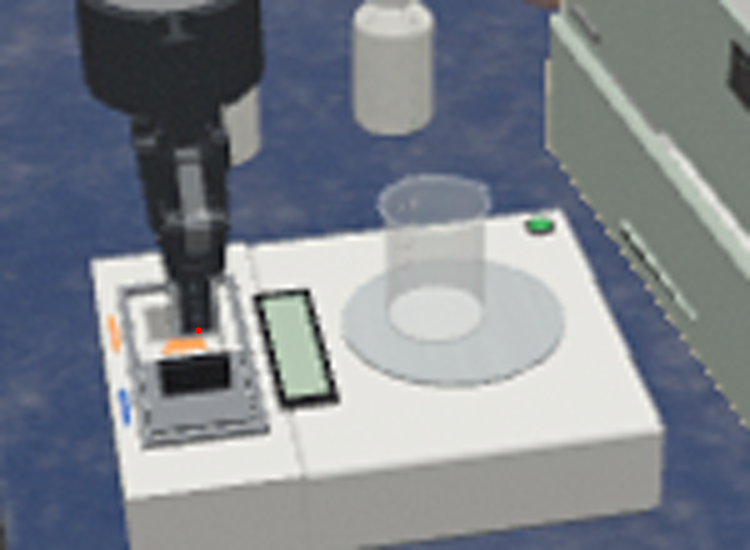

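View pics/top2z.png

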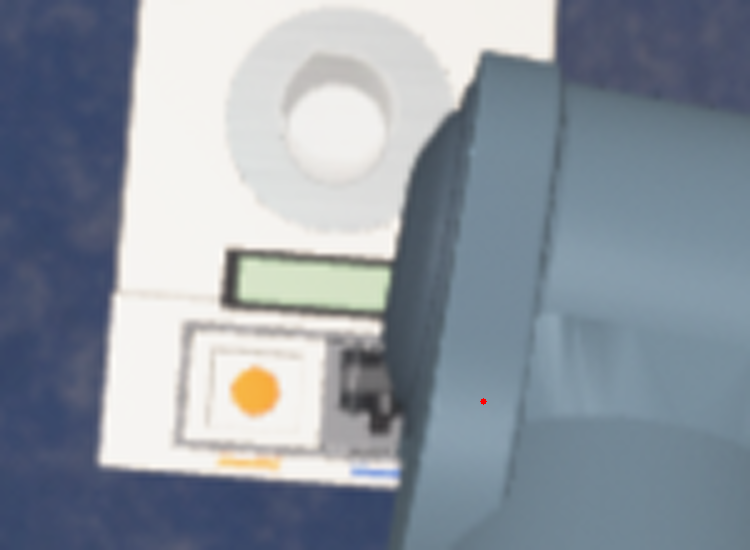

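Emit:
send_rows([
  {"dx": 0, "dy": 0, "dz": -0.015, "yaw": 0, "grip": 0},
  {"dx": 0, "dy": 0, "dz": -0.03, "yaw": 0, "grip": 0},
  {"dx": 0, "dy": 0, "dz": -0.045, "yaw": 0, "grip": 0},
  {"dx": 0, "dy": 0, "dz": -0.056, "yaw": 0, "grip": 0},
  {"dx": 0, "dy": 0, "dz": -0.056, "yaw": 0, "grip": 0},
  {"dx": 0, "dy": 0, "dz": -0.056, "yaw": 0, "grip": 0},
])

```text
clock: 3.07
ee_pos: [0.4345, -0.0132, 0.0874]
tcp_rot: [-0.001, -0.687, 0.726, 0.0]
contact_force: [0.4, -0.1, -1.2]
opening: 0.003
```

```bash
python3 look.py 3
```

```text
3.0667 [ 0.4345 -0.0132  0.0874] [ 0.4  -0.06 -1.18] 0.0026075270822154177
local -0.0864 -0.0728 tip z 0.0654
side [280.5 226.3]
top [350.3 236.5]
```

View pics/side3z.png

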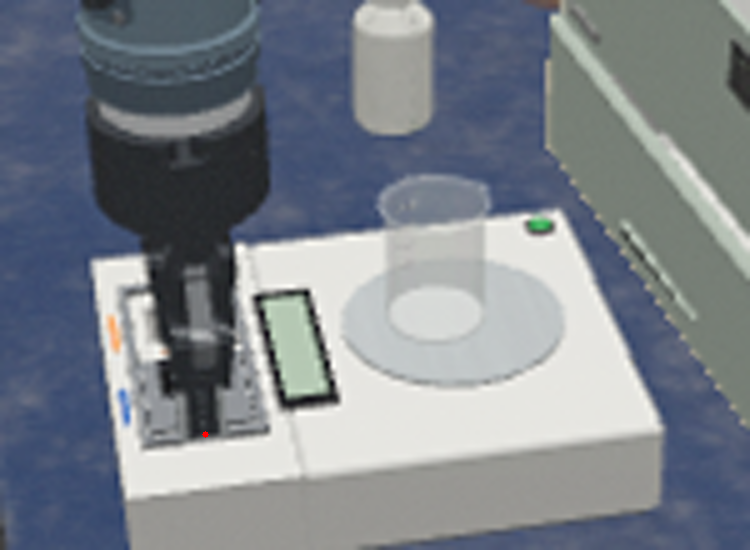

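Emit:
send_rows([
  {"dx": 0.001, "dy": 0.008, "dz": 0, "yaw": 0, "grip": 0},
  {"dx": 0.002, "dy": 0.016, "dz": 0, "yaw": 0, "grip": 0},
  {"dx": 0.002, "dy": 0.023, "dz": 0, "yaw": 0, "grip": 0},
  {"dx": 0.003, "dy": 0.03, "dz": 0, "yaw": 0, "grip": 0},
  {"dx": 0.003, "dy": 0.037, "dz": 0, "yaw": 0, "grip": 0},
  {"dx": 0.003, "dy": 0.044, "dz": 0, "yaw": 0, "grip": 0},
  {"dx": 0.004, "dy": 0.051, "dz": 0, "yaw": 0, "grip": 0},
  {"dx": 0.004, "dy": 0.058, "dz": 0, "yaw": 0, "grip": 0},
  {"dx": 0.005, "dy": 0.064, "dz": 0, "yaw": 0, "grip": 0},
  {"dx": 0.005, "dy": 0.07, "dz": 0, "yaw": 0, "grip": 0},
])

```text
clock: 4.0
ee_pos: [0.4396, 0.0475, 0.0874]
tcp_rot: [0.003, -0.692, 0.721, 0.003]
contact_force: [0.3, -2.2, 1.9]
opening: 0.003
```

```bash
python3 look.py 4
```

```text
4.0 [0.4396 0.0475 0.0874] [ 0.31 -2.2   1.93] 0.0030517820806237254
local -0.0844 -0.0119 tip z 0.0654
side [278.3 211.2]
top [324.  233.8]
```

View pics/side4z.png

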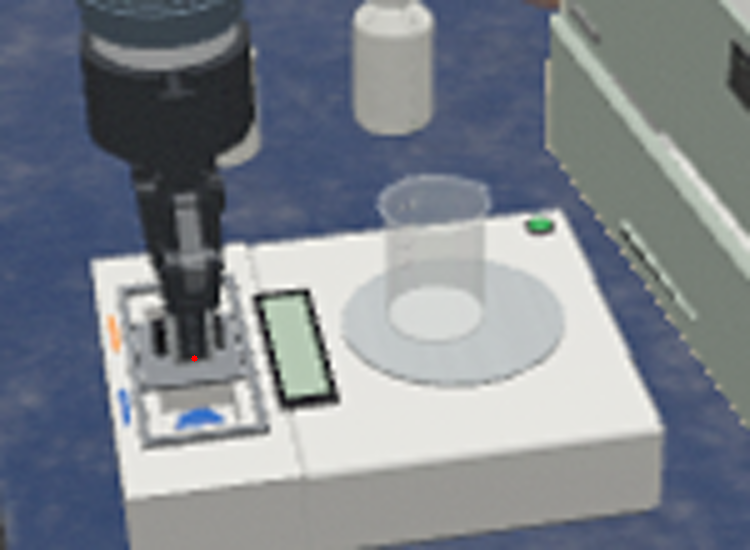

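View pics/top4z.png

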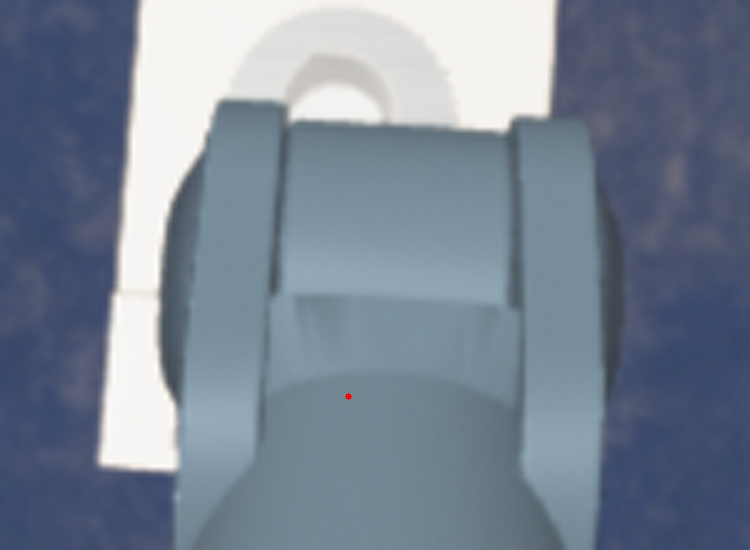

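Emit:
send_rows([
  {"dx": 0, "dy": 0.003, "dz": 0, "yaw": 0, "grip": 0},
  {"dx": 0, "dy": 0.006, "dz": 0, "yaw": 0, "grip": 0},
  {"dx": 0, "dy": 0.009, "dz": 0, "yaw": 0, "grip": 0},
  {"dx": 0.001, "dy": 0.011, "dz": 0, "yaw": 0, "grip": 0},
  {"dx": 0.001, "dy": 0.011, "dz": 0, "yaw": 0, "grip": 0},
  {"dx": 0.001, "dy": 0.011, "dz": 0, "yaw": 0, "grip": 0},
])

```text
clock: 4.6
ee_pos: [0.4396, 0.052, 0.0871]
tcp_rot: [0.005, -0.695, 0.719, 0.005]
contact_force: [-0.4, -0.9, 0.9]
opening: 0.001
```

Emit:
send_rows([
  {"dx": 0, "dy": 0.001, "dz": 0, "yaw": 0, "grip": 0},
  {"dx": 0, "dy": 0.002, "dz": 0, "yaw": 0, "grip": 0},
  {"dx": 0, "dy": 0.003, "dz": 0, "yaw": 0, "grip": 0},
  {"dx": 0, "dy": 0.004, "dz": 0, "yaw": 0, "grip": 0},
  {"dx": 0, "dy": 0.004, "dz": 0, "yaw": 0, "grip": 0},
  {"dx": 0, "dy": 0.004, "dz": 0, "yaw": 0, "grip": 0},
])

```text
clock: 5.1
ee_pos: [0.4399, 0.0538, 0.0872]
tcp_rot: [0.005, -0.696, 0.718, 0.006]
contact_force: [-0.9, -0.8, 0.2]
opening: 0.0
```

```bash
python3 look.py 5
```

```text
5.1 [0.4399 0.0538 0.0872] [-0.92 -0.76  0.18] 0.0001763905332650845
local -0.0845 -0.0057 tip z 0.0652
side [278.  209.8]
top [321.3 233.6]
```

View pics/side5z.png

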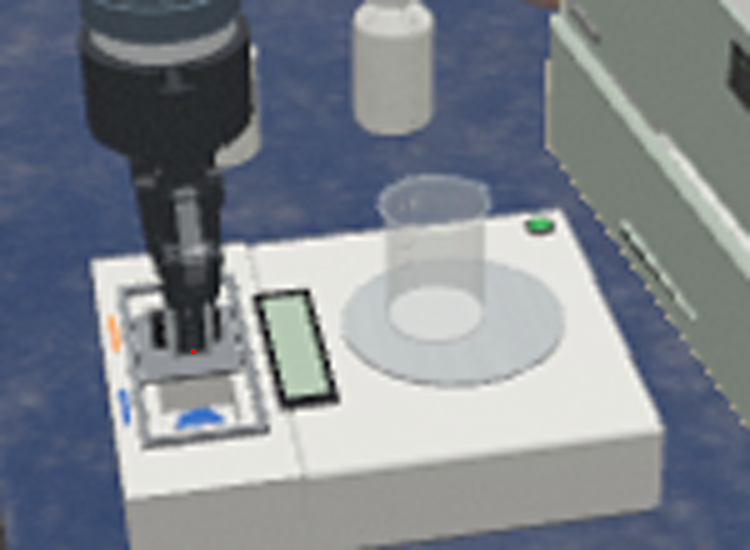

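Commanded travel isn't being reached, yet the force is small. I'll check joints and full pictures.

```bash
python3 - <<'E'
from h import *
o=monitor.get_obs()
for k in('clock','q','joint_vel','joint_efforts','ee_pos','tcp_rot','contact_force','ft_torque'):print(k,np.round(o[k],4))
for c in('side','top'):save(imaging.get_image(c),c+'6')
o=monitor.get_obs();print(o['ee_pos'],o['q'],[x for x in dir(ctrl) if x[0]!='_'])
E
```

```text
clock 5.2
q [-0.0319  0.2464 -0.5659  0.7585  0.0155  3.1406]
joint_vel [-0.0011  0.0004  0.0001 -0.0008 -0.0009 -0.0003]
joint_efforts [ 4.27600e-01 -3.49602e+01  2.25260e+01 -3.30300e-01  3.82600e-01
  6.00000e-03]
ee_pos [0.4401 0.0538 0.0873]
tcp_rot [ 0.0055 -0.696   0.718   0.0054]
contact_force [-0.5995 -0.3444  0.0148]
ft_torque [-0.2686  0.1506 -0.0148]
[0.44019356 0.05377523 0.08732765] [-0.03194122  0.24650572 -0.565793    0.75847857  0.01560759  3.1405944 ] ['Unreachable', 'finish_job', 'tip_reach']
```

View pics/side6.png

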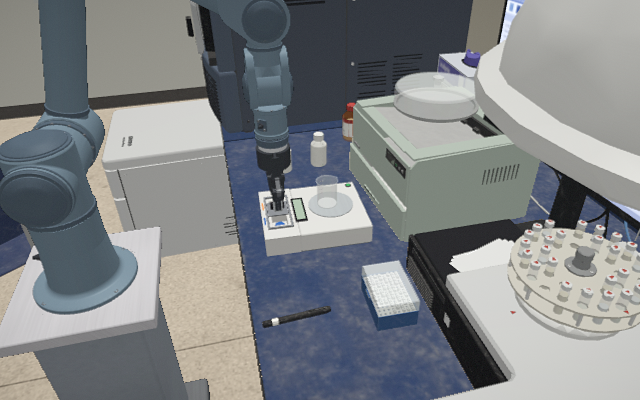

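View pics/top6.png

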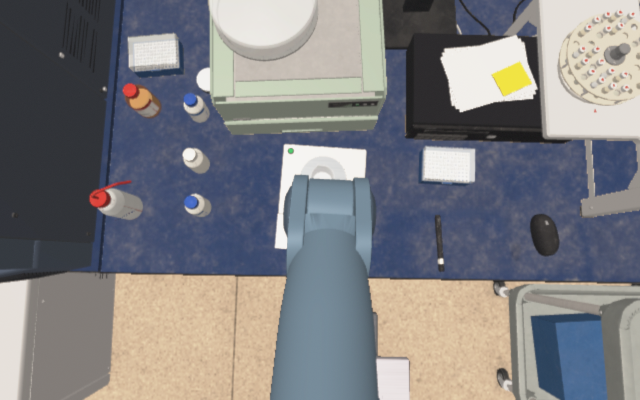

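Cause: joint 6 is at its range end (3.1406). There's no contact or obstruction. I'll back off a little and turn the tool by +0.15 rad to free it.

Emit:
send_rows([
  {"dx": 0, "dy": -0.01, "dz": 0, "yaw": 0.04, "grip": 0},
  {"dx": 0, "dy": -0.02, "dz": 0, "yaw": 0.08, "grip": 0},
  {"dx": 0, "dy": -0.02, "dz": 0, "yaw": 0.12, "grip": 0},
  {"dx": 0, "dy": -0.02, "dz": 0, "yaw": 0.15, "grip": 0},
  {"dx": 0, "dy": -0.02, "dz": 0, "yaw": 0.15, "grip": 0},
  {"dx": 0, "dy": -0.02, "dz": 0, "yaw": 0.15, "grip": 0},
])

```text
clock: 5.8
ee_pos: [0.4405, 0.0339, 0.0875]
tcp_rot: [-0.006, 0.748, -0.664, -0.006]
contact_force: [0.2, -0.5, -0.1]
opening: -0.004
```

```bash
python3 - <<'E'
from h import *
o=monitor.get_obs()
for k in('clock','q','ee_pos','tcp_rot','contact_force'):print(k,np.round(o[k],4))
E
```

```text
clock 5.8
q [-0.0774  0.2452 -0.5672  0.7608  0.0157  2.9459]
ee_pos [0.4405 0.0339 0.0875]
tcp_rot [-0.0055  0.7476 -0.6641 -0.0057]
contact_force [ 0.2427 -0.5363 -0.1197]
```

Emit:
send_rows([
  {"dx": 0, "dy": 0.007, "dz": 0, "yaw": 0, "grip": 0},
  {"dx": 0, "dy": 0.014, "dz": 0, "yaw": 0, "grip": 0},
  {"dx": 0, "dy": 0.02, "dz": 0, "yaw": 0, "grip": 0},
  {"dx": 0, "dy": 0.025, "dz": 0, "yaw": 0, "grip": 0},
  {"dx": 0, "dy": 0.029, "dz": 0, "yaw": 0, "grip": 0},
  {"dx": 0, "dy": 0.032, "dz": 0, "yaw": 0, "grip": 0},
  {"dx": 0, "dy": 0.032, "dz": 0, "yaw": 0, "grip": 0},
  {"dx": 0, "dy": 0.032, "dz": 0, "yaw": 0, "grip": 0},
])

```text
clock: 6.47
ee_pos: [0.44, 0.0661, 0.0873]
tcp_rot: [-0.005, 0.748, -0.664, -0.006]
contact_force: [0.3, 0.2, 0.3]
opening: 0.001
```

Emit:
send_rows([
  {"dx": 0, "dy": 0.001, "dz": 0, "yaw": 0, "grip": 0},
  {"dx": 0, "dy": 0.002, "dz": 0, "yaw": 0, "grip": 0},
  {"dx": 0, "dy": 0.003, "dz": 0, "yaw": 0, "grip": 0},
  {"dx": 0, "dy": 0.004, "dz": 0, "yaw": 0, "grip": 0},
  {"dx": 0, "dy": 0.004, "dz": 0, "yaw": 0, "grip": 0},
])

```text
clock: 6.88
ee_pos: [0.4401, 0.0697, 0.0873]
tcp_rot: [-0.005, 0.748, -0.664, -0.006]
contact_force: [0.8, -1.4, -0.3]
opening: -0.001
```

```bash
python3 look.py 7;python3 - <<'E'
from h import *
print(np.round(monitor.get_obs()['q'],3))
E
```

```text
6.8833 [0.4401 0.0697 0.0873] [ 0.8  -1.36 -0.25] -0.001076940282321422
local -0.0852 0.0103 tip z 0.0653
side [277.  206.1]
top [314.4 233.4]
[ 0.004  0.252 -0.559  0.762  0.015  3.027]
```

View pics/side7z.png

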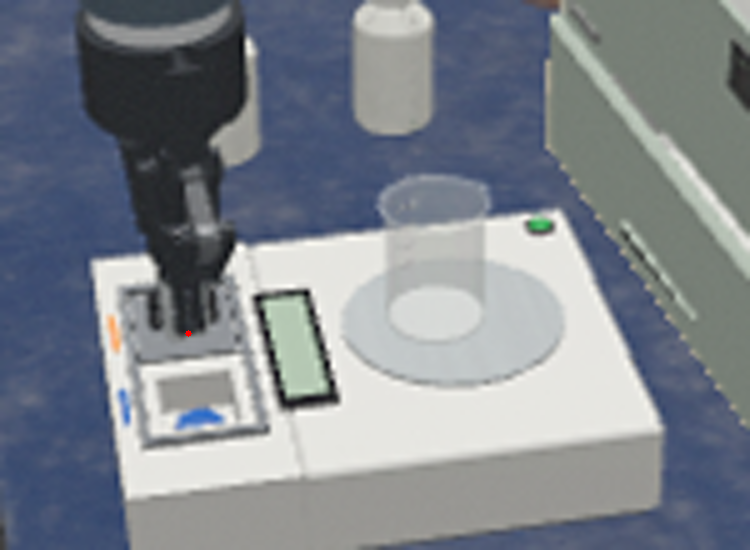

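Still sliding at about 1.4 N, so I'll creep on until the force rises at the stop.

Emit:
send_rows([
  {"dx": 0, "dy": 0.001, "dz": 0, "yaw": 0, "grip": 0},
  {"dx": 0, "dy": 0.002, "dz": 0, "yaw": 0, "grip": 0},
  {"dx": 0, "dy": 0.003, "dz": 0, "yaw": 0, "grip": 0},
  {"dx": 0, "dy": 0.003, "dz": 0, "yaw": 0, "grip": 0},
])

```text
clock: 7.32
ee_pos: [0.4402, 0.0724, 0.0873]
tcp_rot: [-0.005, 0.748, -0.664, -0.005]
contact_force: [0.5, -3.6, -0.4]
opening: -0.0
```

Emit:
send_rows([
  {"dx": 0, "dy": 0.001, "dz": 0, "yaw": 0, "grip": 0},
  {"dx": 0, "dy": 0.002, "dz": 0, "yaw": 0, "grip": 0},
  {"dx": 0, "dy": 0.002, "dz": 0, "yaw": 0, "grip": 0},
])

```text
clock: 7.57
ee_pos: [0.4402, 0.073, 0.0873]
tcp_rot: [-0.003, 0.748, -0.664, -0.004]
contact_force: [0.5, -8.0, -0.4]
opening: -0.005
```

The force rose to 8 N with almost no motion, so the shutter is at its stop. I'll back off, lift, and move above the blue key.

Emit:
send_rows([
  {"dx": 0, "dy": -0.008, "dz": 0, "yaw": 0, "grip": 0},
  {"dx": -0.001, "dy": -0.015, "dz": 0.01, "yaw": 0, "grip": 0},
  {"dx": -0.001, "dy": -0.025, "dz": 0.02, "yaw": -0.04, "grip": 0},
  {"dx": -0.002, "dy": -0.035, "dz": 0.025, "yaw": -0.08, "grip": 0},
  {"dx": -0.002, "dy": -0.046, "dz": 0.025, "yaw": -0.11, "grip": 0},
  {"dx": -0.002, "dy": -0.046, "dz": 0.025, "yaw": -0.14, "grip": 0},
  {"dx": -0.002, "dy": -0.046, "dz": 0.025, "yaw": -0.14, "grip": 0},
  {"dx": -0.002, "dy": -0.046, "dz": 0.025, "yaw": -0.14, "grip": 0},
])

```text
clock: 8.23
ee_pos: [0.4379, 0.0287, 0.1123]
tcp_rot: [0.006, -0.7, 0.714, 0.006]
contact_force: [0.4, 0.1, 0.2]
opening: 0.001
```

```bash
python3 look.py 8;python3 - <<'E'
from h import *
o=monitor.get_obs();print(np.round(o['q'],3),o['tcp_rot'])
E
```

```text
8.2333 [0.4379 0.0287 0.1123] [0.36 0.1  0.19] 0.0010482542864624779
local -0.0852 -0.0308 tip z 0.0903
side [278.2 207.1]
top [332.6 234.1]
[-0.09   0.209 -0.539  0.824  0.016  3.073] [ 0.00557071 -0.69980945  0.71428447  0.00577937]
```

View pics/side8z.png

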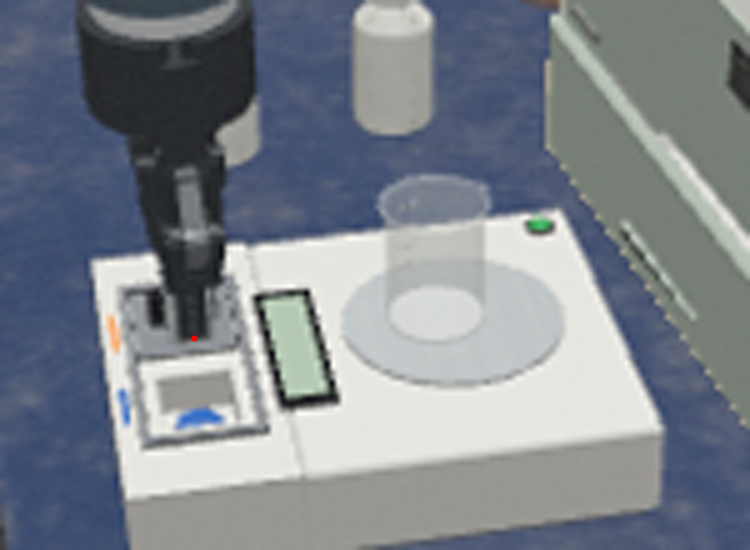

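```bash
python3 - <<'E'
from h import *
im=imaging.get_image('side');save(im,'side9');X=[.5246,.0549,-.0533]
c,s=np.cos(X[2]),np.sin(X[2])
a=im['frame'][:,:,::-1].copy();a=cv2.resize(a[185:235,255:305],None,fx=12,fy=12,interpolation=cv2.INTER_CUBIC)
def dr(x,y,z,col):
    u=(proj(im,[X[0]+c*x-s*y,X[1]+s*x+c*y,z])-[255,185]+.5)*12;cv2.circle(a,tuple(int(v) for v in u),4,col,-1)
for x in(-.1095,-.0605):
    for y in(.003,.059):dr(x,y,.059,(0,0,255))
for x in(-.103,-.067):
    for y in(-.052,-.010):dr(x,y,.055,(0,255,0))
for x in(-.102,-.068):dr(x,.026,.076,(255,0,255))
cv2.imwrite('pics/side9z.png',a)
E
```

```text
(no output)
```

View pics/side9z.png

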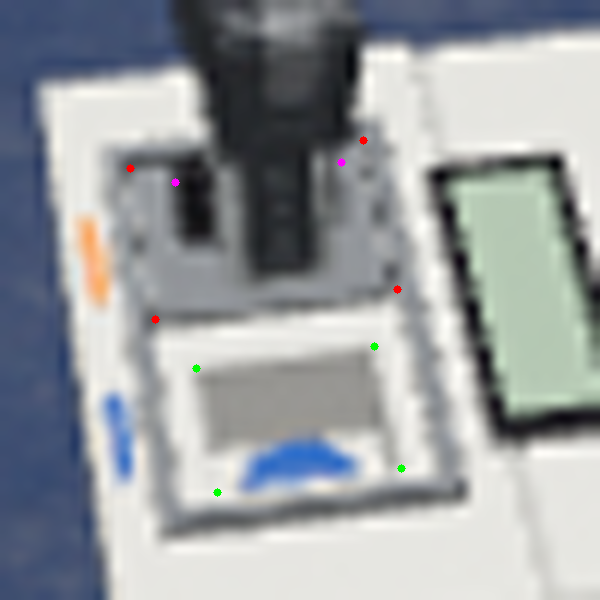

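The overlay of the expected end position (red) matches the plate edge at the stop, and the well outline (green) fits within about 1 px. Now going down into the well.

Emit:
send_rows([
  {"dx": 0, "dy": 0, "dz": -0.012, "yaw": 0, "grip": 0},
  {"dx": 0, "dy": 0, "dz": -0.024, "yaw": 0, "grip": 0},
  {"dx": 0, "dy": 0, "dz": -0.034, "yaw": 0, "grip": 0},
  {"dx": 0, "dy": 0, "dz": -0.041, "yaw": 0, "grip": 0},
  {"dx": 0, "dy": 0, "dz": -0.046, "yaw": 0, "grip": 0},
  {"dx": 0, "dy": 0, "dz": -0.046, "yaw": 0, "grip": 0},
  {"dx": 0, "dy": 0, "dz": -0.046, "yaw": 0, "grip": 0},
])

```text
clock: 8.97
ee_pos: [0.438, 0.0288, 0.0663]
tcp_rot: [0.005, -0.7, 0.714, 0.006]
contact_force: [-0.8, 0.3, 0.3]
opening: 0.002
```

Emit:
send_rows([
  {"dx": 0, "dy": 0, "dz": -0.001, "yaw": 0, "grip": 0},
  {"dx": 0, "dy": 0, "dz": -0.002, "yaw": 0, "grip": 0},
  {"dx": 0, "dy": 0, "dz": -0.003, "yaw": 0, "grip": 0},
  {"dx": 0, "dy": 0, "dz": -0.004, "yaw": 0, "grip": 0},
  {"dx": 0, "dy": 0, "dz": -0.004, "yaw": 0, "grip": 0},
])

```text
clock: 9.38
ee_pos: [0.4385, 0.0286, 0.0625]
tcp_rot: [0.006, -0.7, 0.714, 0.005]
contact_force: [0.8, 0.2, 1.4]
opening: -0.001
```

Emit:
send_rows([
  {"dx": 0, "dy": 0, "dz": -0.001, "yaw": 0, "grip": 0},
  {"dx": 0, "dy": 0, "dz": -0.002, "yaw": 0, "grip": 0},
  {"dx": 0, "dy": 0, "dz": -0.003, "yaw": 0, "grip": 0},
  {"dx": 0, "dy": 0, "dz": -0.004, "yaw": 0, "grip": 0},
  {"dx": 0, "dy": 0, "dz": -0.004, "yaw": 0, "grip": 0},
])

```text
clock: 9.8
ee_pos: [0.4385, 0.0287, 0.0584]
tcp_rot: [0.006, -0.7, 0.714, 0.005]
contact_force: [0.5, -0.1, 4.3]
opening: -0.003
```

Emit:
send_rows([
  {"dx": 0, "dy": 0, "dz": -0.001, "yaw": 0, "grip": 0},
  {"dx": 0, "dy": 0, "dz": -0.002, "yaw": 0, "grip": 0},
  {"dx": 0, "dy": 0, "dz": -0.002, "yaw": 0, "grip": 0},
  {"dx": 0, "dy": 0, "dz": -0.002, "yaw": 0, "grip": 0},
])

```text
clock: 10.13
ee_pos: [0.4386, 0.0286, 0.0577]
tcp_rot: [0.006, -0.7, 0.714, 0.005]
contact_force: [-3.9, -0.4, 17.0]
opening: 0.0
```

Fully down: 17 N against the bottom, well above the spring's 4.2 N. I'll ease off by 0.5 mm of command and hold for about 3 s.

Emit:
send_rows([
  {"dx": 0, "dy": 0, "dz": 0.0005, "yaw": 0, "grip": 0},
  {"dx": 0, "dy": 0, "dz": 0.0005, "yaw": 0, "grip": 0},
  {"dx": 0, "dy": 0, "dz": 0.0005, "yaw": 0, "grip": 0},
  {"dx": 0, "dy": 0, "dz": 0.0005, "yaw": 0, "grip": 0},
  {"dx": 0, "dy": 0, "dz": 0.0005, "yaw": 0, "grip": 0},
  {"dx": 0, "dy": 0, "dz": 0.0005, "yaw": 0, "grip": 0},
  {"dx": 0, "dy": 0, "dz": 0.0005, "yaw": 0, "grip": 0},
  {"dx": 0, "dy": 0, "dz": 0.0005, "yaw": 0, "grip": 0},
  {"dx": 0, "dy": 0, "dz": 0.0005, "yaw": 0, "grip": 0},
  {"dx": 0, "dy": 0, "dz": 0.0005, "yaw": 0, "grip": 0},
])

```text
clock: 10.97
ee_pos: [0.4385, 0.0286, 0.0578]
tcp_rot: [0.006, -0.7, 0.714, 0.005]
contact_force: [-3.8, -0.5, 12.9]
opening: 0.0
```

Emit:
send_rows([
  {"dx": 0, "dy": 0, "dz": 0, "yaw": 0, "grip": 0},
  {"dx": 0, "dy": 0, "dz": 0, "yaw": 0, "grip": 0},
  {"dx": 0, "dy": 0, "dz": 0, "yaw": 0, "grip": 0},
  {"dx": 0, "dy": 0, "dz": 0, "yaw": 0, "grip": 0},
  {"dx": 0, "dy": 0, "dz": 0, "yaw": 0, "grip": 0},
  {"dx": 0, "dy": 0, "dz": 0, "yaw": 0, "grip": 0},
  {"dx": 0, "dy": 0, "dz": 0, "yaw": 0, "grip": 0},
  {"dx": 0, "dy": 0, "dz": 0, "yaw": 0, "grip": 0},
  {"dx": 0, "dy": 0, "dz": 0, "yaw": 0, "grip": 0},
  {"dx": 0, "dy": 0, "dz": 0, "yaw": 0, "grip": 0},
])

```text
clock: 11.8
ee_pos: [0.4386, 0.0287, 0.0578]
tcp_rot: [0.006, -0.7, 0.714, 0.005]
contact_force: [-2.9, -0.7, 13.2]
opening: 0.0
```

Emit:
send_rows([
  {"dx": 0, "dy": 0, "dz": 0, "yaw": 0, "grip": 0},
  {"dx": 0, "dy": 0, "dz": 0, "yaw": 0, "grip": 0},
  {"dx": 0, "dy": 0, "dz": 0, "yaw": 0, "grip": 0},
  {"dx": 0, "dy": 0, "dz": 0, "yaw": 0, "grip": 0},
  {"dx": 0, "dy": 0, "dz": 0, "yaw": 0, "grip": 0},
  {"dx": 0, "dy": 0, "dz": 0, "yaw": 0, "grip": 0},
  {"dx": 0, "dy": 0, "dz": 0, "yaw": 0, "grip": 0},
  {"dx": 0, "dy": 0, "dz": 0, "yaw": 0, "grip": 0},
  {"dx": 0, "dy": 0, "dz": 0, "yaw": 0, "grip": 0},
  {"dx": 0, "dy": 0, "dz": 0, "yaw": 0, "grip": 0},
])

```text
clock: 12.63
ee_pos: [0.4386, 0.0286, 0.0578]
tcp_rot: [0.006, -0.7, 0.714, 0.005]
contact_force: [-2.8, 0.1, 13.7]
opening: 0.002
```

Emit:
send_rows([
  {"dx": 0, "dy": 0, "dz": 0, "yaw": 0, "grip": 0},
  {"dx": 0, "dy": 0, "dz": 0, "yaw": 0, "grip": 0},
  {"dx": 0, "dy": 0, "dz": 0.005, "yaw": 0, "grip": 0},
  {"dx": 0, "dy": 0, "dz": 0.015, "yaw": 0, "grip": 0},
  {"dx": 0, "dy": 0, "dz": 0.03, "yaw": 0, "grip": 0},
  {"dx": 0, "dy": 0, "dz": 0.05, "yaw": 0, "grip": 0},
  {"dx": 0, "dy": 0, "dz": 0.07, "yaw": 0, "grip": 0},
  {"dx": 0, "dy": 0, "dz": 0.09, "yaw": 0, "grip": 0},
  {"dx": 0, "dy": 0, "dz": 0.11, "yaw": 0, "grip": 0},
  {"dx": 0, "dy": 0, "dz": 0.13, "yaw": 0, "grip": 0},
])

```text
clock: 13.47
ee_pos: [0.4372, 0.0288, 0.1873]
tcp_rot: [0.005, -0.7, 0.714, 0.006]
contact_force: [1.2, 0.7, -0.6]
opening: 0.004
```

Emit:
send_rows([
  {"dx": 0, "dy": -0.03, "dz": 0, "yaw": 0, "grip": 0},
  {"dx": 0, "dy": -0.06, "dz": 0, "yaw": 0, "grip": 0},
  {"dx": 0, "dy": -0.09, "dz": 0, "yaw": 0, "grip": 0},
  {"dx": 0, "dy": -0.12, "dz": 0, "yaw": 0, "grip": 0},
  {"dx": 0, "dy": -0.15, "dz": 0, "yaw": 0, "grip": 0},
  {"dx": 0, "dy": -0.18, "dz": 0, "yaw": 0, "grip": 0},
  {"dx": 0, "dy": -0.2, "dz": 0, "yaw": 0, "grip": 0},
  {"dx": 0, "dy": -0.2, "dz": 0, "yaw": 0, "grip": 0},
  {"dx": 0, "dy": -0.2, "dz": 0, "yaw": 0, "grip": 0},
])

```text
clock: 14.22
ee_pos: [0.4375, -0.1717, 0.1862]
tcp_rot: [0.005, -0.699, 0.715, 0.006]
contact_force: [-0.4, -0.5, -1.0]
opening: -0.002
```

```bash
python3 look.py 10; python3 - <<'E'
from h import *
for c in('side','top'):
    im=imaging.get_image(c);save(im,c+'11')
    if c=='top':
        for n,z in(('tare_key_top',.041),('shutter_rib',.076)):
            print(n,[(np.round(r['uv'],1),r['score'],onz(im,r['uv'],z).round(4)) for r in imaging.place_of(c,n)[:1]])
    d=cv2.absdiff(im['frame'],cv2.imread(f'pics/{c}0.png')[:,:,::-1]).max(2);
E
```

```text
14.2167 [ 0.4375 -0.1717  0.1862] [-0.39 -0.53 -1.02] -0.001924934656315167
local -0.0749 -0.2309 tip z 0.1642
side [292.8 233.2]
top [430.8 234.2]
tare_key_top [(array([330.7, 235.6]), 0.63, array([0.4369, 0.0312, 0.041 ]))]
shutter_rib [(array([303.3, 232.7]), 0.95, array([0.4407, 0.0951, 0.076 ]))]
```

View pics/top10z.png

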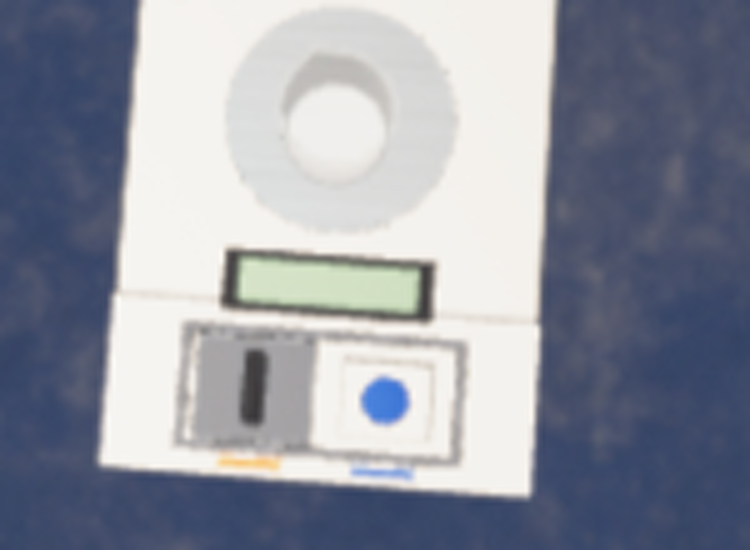

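View pics/side11.png

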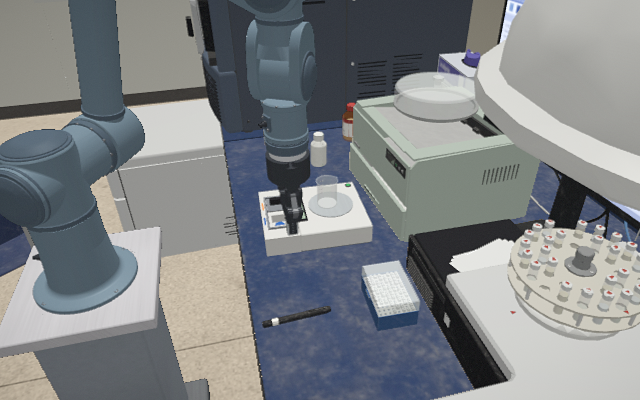

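View pics/top11.png

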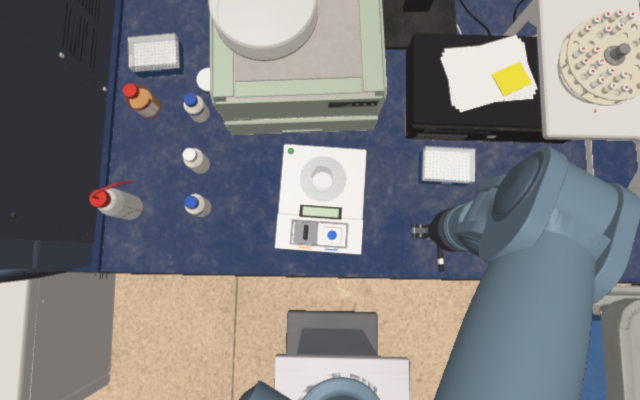

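Top view: the shutter is over the orange well, the blue key is open and up at (332,235), and everything else is unmoved. I'll measure the rib once more, then hand in.

```bash
python3 - <<'E'
from h import *
im=imaging.get_image('top');X=[.5246,.0549,-.0533];c,s=np.cos(X[2]),np.sin(X[2])
for n,u,z in(('rib',(254,387),.076),('edgeL',(195,385),.059),('edgeR',(315,390),.059)):
    w=onz(im,np.array(u)/5+[255,155]-.4,z);d=w[:2]-X[:2];print(n,(-s*d[0]+c*d[1]).round(4))
E
```

```text
rib 0.031
edgeL 0.0591
edgeR 0.0031
```

Rib at y = +31.0 mm and plate edges at 3.1 and 59.1 mm, which is exactly the stop (62 mm of travel).

```bash
python3 -c "
from cell import ctrl
print(ctrl.finish_job())"
```

```text
the job is handed in; nothing more can be done
None
```

The shutter is at its stop over the orange key, and the blue tare key was pressed fully down, held and released. The job is handed in at about 14 s on the robot's clock.

- **Shutter:** I pushed it by the rib with closed fingers until the force rose to about 8 N with almost no motion. The last top picture puts the rib at y = +31.0 mm and the plate edges at 3.1 and 59.1 mm, which is 62 mm of travel.
- **Tare key:** Contact came at about 41 mm above the bench and the spring force reached about 4.3 N near the bottom. I then pressed against the end of travel at 13–17 N and held for about 2.7 s. After lifting straight out, the key shows uncovered. I have no direct reading of its depression.
- **Surroundings:** The orange key was not approached. By eye, the beaker, bottles, tip box and the visible part of the marker are where they were. The arm ended clear of everything, with only about 1 N of residual reading.

Two things went wrong on the way:

- **Refused move:** One call was rejected because I left out fields; nothing moved.
- **Joint 6 range:** During the push, joint 6 reached the end of its range, reading 3.1406 rad against the listed 3.14. The tool stopped short, so I backed off, turned it by 0.15 rad and finished the push. I take 3.14 to be a rounded π, but read strictly the joint was 0.0006 rad over the range.

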